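# Park the sanding-band tensioner in its fourth notch

### The job

The sanding band is off and a new one is to go on: pull up the plunger knob on the sprung tensioner arm of the strap-edge sander, push the arm back against its spring until the pointer stands at the fourth long mark of the scale, counted from the arm's rest end, and seat the latch pin fully down in the notch by that mark. The notches do not line up exactly with the marks, so feel for it without pressing or shoving the pin hard against the teeth. With the pin home, ease the arm back until the pin bears on the tooth and only then let go: the arm must never spring back, it may only be let back slowly. Leave the other things lying where they are.

Things in the scene. Friction and masses are not known exactly. Their poses are not given: they have to be found in the camera images.
- machine: Strap-edge sander, dark green casting 400 x 310 x 22 mm (x -140 to 260, y -235 to 75 mm). Origin on the bench (z = 0) under the vertical pivot of the tensioner arm; z up. At joint value q the arm points along (cos a, sin a) in this frame, a = q - 2.021 rad. Rubber drive drum, 100 mm across, 119 mm high, at (185, -30) mm; steel platen and work rest between drum and pivot, 98 mm high.
- tensioner (a joint): Swing of the tensioner arm, rad: 0 at its rest stop, growing counterclockwise from above as it is pushed back against its spring, at most 0.93. Spring 2.6 N m per rad, no preload, pivot friction 0.25 N m: about 11 N at the knob by the fourth mark. Free to float below 0.20; above, the pin must be lifted over teeth. Long marks at 0.30, 0.41, 0.52, 0.63 (the fourth) and 0.74.
- plunger (a joint): Height of the plunger, m: 0 fully down (pin home in a notch, or in the free range before the first tooth), at most 0.014. Its spring pushes it down with 5 N (down) to 10 N (up). The pin overlaps the teeth by 9 mm: from 0.010 on it is clear of them; resting on top of a tooth it reads about 0.009.
- knob (a point): Centre of the plunger knob, an upright knurled black cylinder 26 mm across, 30 mm tall, at the free end of the arm, 170 mm from the pivot axis and 82 mm above the bench when down. It lifts straight up. Its x axis points away from the pivot, z up. Under it a steel barrel 21 mm across stands on the arm's flat green bar (26 mm wide, 42 to 52 mm above the bench).
- latch_pin: Square steel latch pin, 8 x 8 mm with a flat end, under the knob on the same axis, passing through the arm. Origin: its lower tip, 29 mm above the bench when the plunger is down; z up.
- mark4 (a point): The fourth long mark, on the aluminium scale plate (24 mm above the bench), 200 mm from the pivot; the arm's pointer rides just above. Inside the scale, 162 to 178 mm from the pivot, is the steel quadrant: upright teeth 8.7 mm wide along the arc, tops 38 mm above the bench, one notch 10 mm wide by each long mark. Bolted through slots: a notch's middle lies up to 6 mm along the arc either side of its mark.
- idler (a point): Middle of the aluminium idler roller, upright on the arm 75 mm from the pivot, 53 mm across, from 58 to 118 mm above the bench; not to be handled.
- hex_key: Bystander: bent hex key lying on the base casting near the far end of the scale, 90 mm long. Origin: middle of its underside.
- wax_tin: Bystander: flat round metal tin on the base casting, 54 mm across, 24 mm tall. Origin: middle of its underside.
- mallet: Bystander: wooden mallet lying on the bench left of the machine. Origin: middle of its underside.
- slicker: Bystander: turned wooden edge slicker lying on the bench, 125 mm long. Origin: middle of its underside.
- rule: Bystander: steel rule lying on the bench right of the machine, 200 mm long. Origin: middle of its underside.
- glue_jar: Bystander: amber jar on the bench on the robot's side of the machine, 68 mm across, 85 mm tall. Origin: middle of its underside.
- rivet_tray: Bystander: small two-part steel tray, 100 x 75 x 28 mm. Origin: middle of its underside.

How it is judged:
By the outcome, as a careful person would: the job done as asked, in the order asked, and still so for the second after the job is handed in, with the robot touching nothing.
It also fails if it takes over 67 s, if anything falls off the work surface, if the arm or the gripper's body presses on something with over 40 N, if the wrist force passes 120 N, or if a joint passes its speed limit or range.

### The arm

A 6-joint arm with a two-finger parallel gripper is mounted at the origin on the work surface. World frame = base frame: x ahead of the robot, y to its left, z up, the work surface at z = 0. Lengths are in mm, angles in rad, forces in N, time in s.
With the tool pointing down it reaches from about 400 to 925 mm from the base axis. Payload 3.4 kg.
Tool frame: the origin (TCP) lies midway between the tips of the shut fingers; the grasp point (between the pads) lies 19 mm behind it (bot.hold_point_z is the distance from the TCP to the grasp point, in mm); z points along the fingers, x is the direction in which the jaws open and shut, and the axes are right-handed (so a half turn about z gives the same grasp; the last joint's range is limited). The gripper opens to 85 mm and grips with 20 to 120 N. Pads are 22 mm wide; open, the fingers measure 114 mm over their backs; the gripper's body (76 mm by 85 mm) begins 54 mm behind the grasp point. The pads swing forward as they close: fully open they stand 13 mm farther back than shut.
Start: joints at [1.103, 0.307, 1.506, -0, 1.328, -0.073], TCP at [220.651, 530.984, 231.305] pointing down, gripper open.
Joint ranges: [-3.12, 3.12], [-1.05, 2.28], [0.14, 2.33], [-1.42, 4.57], [0.1, 2.73], [-2.68, 2.68]. Speed limits (rad/s): [2.57, 2.57, 3.14, 3.14, 3.14, 3.14].

### API

Orientations are given as a 3x3 rotation matrix whose columns are the frame's x, y, z axes.
In Python, from station import bot, vision gives the robot as it stands.
- The arm moves only by the tool apply_moves, never from a script. Its argument "deltas" is a list of rows, each an object with "claw": the closure, from -1 (fully open) to 1 (shut); "dp": the shift along the world's x, y, z in mm, a list of three; "delta_rot": the turn, a rotation vector about the world's x, y, z in degrees, a list of three. A call has 1 to 5 rows; each row shifts and turns the commanded pose from where the row before left it; what a row does not reach is not made up. A row lasts 1/12 s, in which the tool goes at most 41.7 mm and 7.16 degrees, less where a joint would pass 70% of its speed; a pose out of reach is approached as far as the arm can. A call with a gripper value outside its range is refused whole. The fingers move at their own pace and stop on an object; "grip_force" is the grip in N (left out, the last holds). Time passes only in rows, so rows that do not move let the fingers close. It gives the time, the measured TCP pose, the force and the opening at its end, in the units of the state.
- bot.sense(): the state, without advancing time (a new reading comes with each control period).
- vision.read_camera(name): name is "scene" or "top" or "wrist"; returns a dict with "image" (400x640x3 uint8, red, green, blue), "mtx" (3x3 intrinsics, pixels), "T" (4x4, takes a point from camera to world coordinates). Camera axes: x right, y down, z forward; pixel columns grow to the right and rows downward; lengths in mm; the calibration is good to about 2 mm. A picture is of the moment at which its call begins. There is no depth.
- bot.close_job(): hands the job in, once; it reports no verdict.
Trained networks look in a picture, given as the dict that the camera call returned (one of the last four; its "shot" number tells which), for a name from the list of things; names that differ only in an ending like _2 or _b are one class to them, and where a whole thing is asked for, a point or a joint stands for the part that bears it (a point fixed in the world has none). Each returns a list of dicts, best first, with "p" (0 to 1); they miss things now and then, are a little off and sometimes report something else, mostly with a low value. They report only what shows in the picture. A call takes as long as a camera call.
- vision.spot_in(picture, query): "pixel" ([column, row] in pixels, amid what is visible of it).
- vision.cut_out(picture, query): "pixels" (400x640 bool, what is visible of it) and "pixel" ([column, row] in pixels, amid what is visible of it).
The state is a dict: "time": time; "joints": joint angles; "dq": joint speeds; "effort": joint torques, N m; "eef_pos": TCP position; "eef_rot": TCP orientation; "ft_force": force on the tool from outside, world axes, zero at the start; "torque": the same for the moment, N m; "width": finger opening in mm.
Only numpy, scipy, OpenCV 4.12 (cv2) and the standard library are available. Lean on these libraries where they do the work, as an engineer would, in place of code of your own. Each camera call takes 0.05 s, during which the arm holds its last target. There are 200 camera calls.

## Working session

There is one attempt and no reset: what is moved stays moved. The work goes in short steps, Python scripts to look and compute and a tool call to move; the robot and the scene stay as the last step left them, time stands still between calls to the robot, and variables do not carry over. Pictures are saved under pics/ and viewed, about 8 in all and at most 12, crops included, and the job is handed in when it is done.

Besides the shell and the picture viewer there is one more tool, called after "Emit:" in YAML: its name, and indented under it one key for each argument. apply_moves: Moves the arm, as the interface text tells. Its arguments: {"type":"object","properties":{"deltas":{"type":"array","items":{"type":"object","properties":{"claw":{"type":"number"},"dp":{"type":"array","items":{"type":"number"}},"delta_rot":{"type":"array","items":{"type":"number"}}}}},"grip_force":{"type":"number"}},"required":["deltas"]}

```bash
ls; mkdir -p pics
cat > h.py <<'E'
import numpy as np, cv2
from station import bot, vision
def ray(c,px):
    d=np.linalg.inv(c["mtx"])@np.array([px[0],px[1],1.0]); T=np.array(c["T"])
    return T[:3,3],T[:3,:3]@d
def at_z(c,px,z):
    o,d=ray(c,px); return o+d*(z-o[2])/d[2]
def proj(c,P):
    T=np.array(c["T"]); p=(np.linalg.inv(T)@np.append(P,1))[:3]; q=c["mtx"]@p; return q[:2]/q[2]
def save(c,n,crop=None,s=1):
    im=c["image"][:,:,::-1]
    if crop: x0,y0,x1,y1=crop; im=im[y0:y1,x0:x1]
    cv2.imwrite("pics/"+n,cv2.resize(im,None,fx=s,fy=s,interpolation=cv2.INTER_CUBIC))
E
python3 - <<'E'
from h import *
s=bot.sense(); print({k:np.round(v,2).tolist() for k,v in s.items()}, bot.hold_point_z)
ims=[]
for n,z in (("top",None),("scene",None)):
    c=vision.read_camera(n); save(c,n+"0.png"); ims.append(c["image"])
    print(n,np.round(c["T"],2).tolist(),c["mtx"][0,0])
    for q,h in (("knob",97),("mark4",24),("idler",118),("machine",22),("hex_key",24),("wax_tin",46),("glue_jar",85),("mallet",20)):
        r=vision.spot_in(c,q)[:2]
        for k in r: print(q,np.round(k["pixel"]),round(k["p"],2),np.round(at_z(c,k["pixel"],h)))
E
```

```text
pics
{'time': 0.0, 'joints': [1.1, 0.31, 1.51, 0.0, 1.33, -0.07], 'dq': [-0.0, 0.0, 0.0, -0.0, -0.0, -0.0], 'effort': [-0.0, -45.76, -25.19, 0.0, 0.01, -0.0], 'eef_pos': [220.34, 530.36, 230.38], 'eef_rot': [[0.38, 0.92, -0.0], [0.92, -0.38, -0.0], [-0.0, -0.0, -1.0]], 'ft_force': [0.89, -0.05, 0.71], 'torque': [-0.01, 0.03, 0.03], 'width': 85.36} 18.700000000000003
top [[-0.08, -0.97, 0.24, 404.24], [-1.0, 0.08, -0.02, 91.0], [0.0, -0.24, -0.97, 882.86], [0.0, 0.0, 0.0, 1.0]] 377.54497459214394
knob [342. 253.] 0.64 [482.  31.  97.]
mark4 [312. 202.] 0.94 [611.  83.  24.]
idler [309. 233.] 0.64 [526.  95. 118.]
machine [312. 202.] 0.8 [613.  83.  22.]
machine [398. 199.] 0.56 [ 604. -120.   22.]
hex_key [356. 162.] 0.64 [702. -31.  24.]
wax_tin [274. 265.] 0.84 [471. 177.  46.]
glue_jar [316. 313.] 0.72 [366.  93.  85.]
mallet [212. 186.] 0.76 [672. 316.  20.]
mallet [244. 302.] 0.67 [398. 250.  20.]
scene [[0.1, 0.78, -0.61, 1152.58], [1.0, -0.07, 0.07, 18.68], [0.01, -0.62, -0.79, 834.67], [0.0, 0.0, 0.0, 1.0]] 439.7543860444409
knob [280. 169.] 0.6 [491.  16.  97.]
knob [225. 160.] 0.23 [ 453. -107.   97.]
mark4 [319. 249.] 0.59 [661.  89.  24.]
idler [319. 190.] 0.58 [575.  95. 118.]
machine [311. 254.] 0.74 [670.  71.  22.]
hex_key [266. 267.] 0.51 [696. -25.  24.]
hex_key [312. 250.] 0.35 [664.  73.  24.]
wax_tin [349. 178.] 0.68 [488. 178.  46.]
wax_tin [264. 268.] 0.3 [709. -29.  46.]
glue_jar [310. 145.] 0.78 [408.  91.  85.]
glue_jar [223. 247.] 0.68 [ 676. -107.   85.]
mallet [425. 258.] 0.82 [702. 311.  20.]
```

Run:
```python
import cv2
a=cv2.imread("pics/top0.png")[110:350,200:460]
cv2.imwrite("pics/top0c.png",cv2.resize(a,(780,720*1)[:2] if 0 else (650,600),interpolation=cv2.INTER_CUBIC))
a=cv2.imread("pics/scene0.png")[110:310,190:450]
cv2.imwrite("pics/scene0c.png",cv2.resize(a,(780,600),interpolation=cv2.INTER_CUBIC))
```

```text
(no output)
```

View pics/top0c.png

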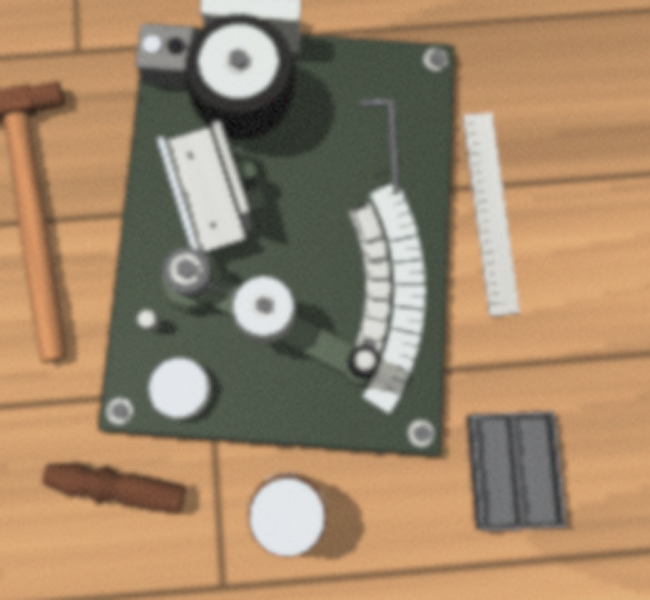

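View pics/scene0c.png

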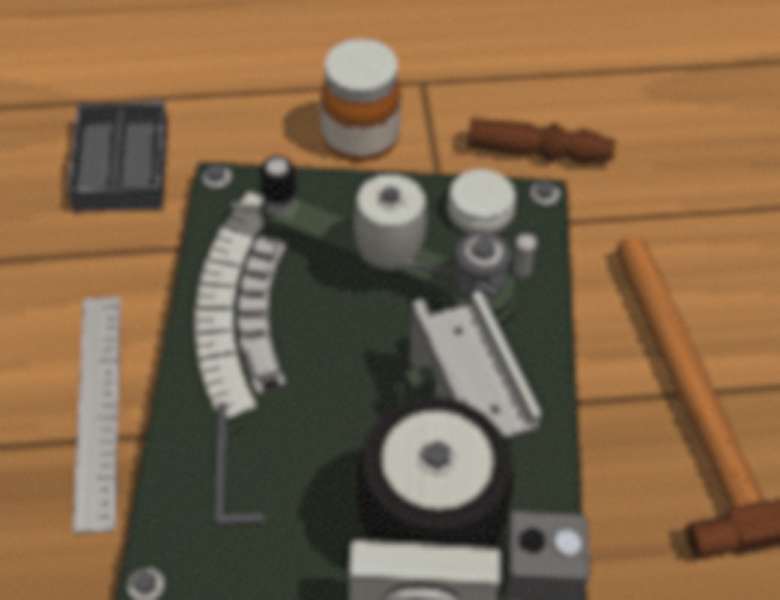

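The top picture shows the knob at crop (364,360) and the pivot near (188,270). The scale and teeth arc run from (380,400) up to (390,190), with the hex key at the far end. The scene view agrees. Next I fit the machine pose from the casting corners.

```bash
cat > fit.py <<'E'
from h import *
from scipy.optimize import least_squares
E
python3 - <<'E'
from h import *
from scipy.optimize import least_squares
t=vision.read_camera("top"); s=vision.read_camera("scene")
f=lambda x,y,sx,ox,sy,oy:(x/sx+ox,y/sy+oy)
obs=[]
for P,px in (((260,-235,22),(455,45)),((-140,-235,22),(441,457)),((-140,75,22),(100,430)),((185,-30,119),(240,61))):
    obs.append((t,P,np.array(f(*px,2.5,200,2.5,110))))
for P,px in (((-140,75,22),(566,180)),((-140,-235,22),(197,163)),((185,-30,119),(436,455))):
    obs.append((s,P,np.array(f(*px,3,190,3,110))))
def W(p,P): c,n=np.cos(p[2]),np.sin(p[2]); return np.array([p[0]+c*P[0]-n*P[1],p[1]+n*P[0]+c*P[1],P[2]])
r=least_squares(lambda p:np.concatenate([proj(c,W(p,P))-q for c,P,q in obs]),[500,130,0],loss="soft_l1")
p=r.x; print("machine",p); print(np.round(r.fun,1).reshape(-1,2))
kt=at_z(t,f(364,359,2.5,200,2.5,110),97); ks=at_z(s,f(278,165,3,190,3,110),97)
for k in (kt,ks):
    d=k[:2]-p[:2]; print("knob",k,np.hypot(*d),"q",(np.arctan2(d[1],d[0])-p[2]+2.021))
E
```

```text
machine [ 5.69720659e+02  1.65828965e+02 -1.55933375e-01]
[[ 1.  -1.6]
 [ 0.6 -0.1]
 [-2.   0. ]
 [-0.5 -2. ]
 [ 0.6 -1.2]
 [-0.6 -2.1]
 [-0.2 -0.5]]
knob [479.33472406  22.75973234  97.        ] 169.2289055456587 q 0.04268879093511835
knob [478.52570678  23.26818606  97.        ] 169.2338468090769 q 0.037042576176667286
```

Emit:
apply_moves:
  deltas:
    - {"claw":-1,"dp":[20,-34.5,0],"delta_rot":[0,0,-6.67]}
    - {"claw":-1,"dp":[20,-34.5,0],"delta_rot":[0,0,-6.67]}
    - {"claw":-1,"dp":[20,-34.5,0],"delta_rot":[0,0,-6.67]}
    - {"claw":-1,"dp":[20,-34.5,0],"delta_rot":[0,0,-6.67]}
    - {"claw":-1,"dp":[20,-34.5,0],"delta_rot":[0,0,-6.67]}
  grip_force: 60

```text
time: 1.42
eef_pos: [321.1, 357.0, 231.4]
eef_rot: [[0.831, 0.557, 0.0], [0.557, -0.831, 0.0], [0.0, 0.0, -1.0]]
ft_force: [0.2, 0.3, 0.0]
width: 85.2
```

Emit:
apply_moves:
  deltas:
    - {"claw":-1,"dp":[20,-34.5,0],"delta_rot":[0,0,-6.67]}
    - {"claw":-1,"dp":[20,-34.5,0],"delta_rot":[0,0,-6.67]}
    - {"claw":-1,"dp":[20,-34.5,0],"delta_rot":[0,0,-6.67]}
    - {"claw":-1,"dp":[20,-34.5,0],"delta_rot":[0,0,-6.67]}
    - {"claw":-1,"dp":[20,-34.5,0],"delta_rot":[0,0,-6.67]}

```text
time: 1.83
eef_pos: [421.3, 184.2, 231.6]
eef_rot: [[1.0, 0.007, 0.001], [0.007, -1.0, 0.0], [0.001, -0.0, -1.0]]
ft_force: [0.4, 1.2, -0.5]
width: 85.4
```

Emit:
apply_moves:
  deltas:
    - {"claw":-1,"dp":[20,-34.5,0],"delta_rot":[0,0,-6.67]}
    - {"claw":-1,"dp":[20,-34.5,0],"delta_rot":[0,0,-6.67]}
    - {"claw":-1,"dp":[20,-34.5,0],"delta_rot":[0,0,-6.67]}
    - {"claw":-1,"dp":[20,-34.5,0],"delta_rot":[0,0,-6.67]}
    - {"claw":-1,"dp":[10,-10,0],"delta_rot":[0,0,-6.67]}

```text
time: 2.25
eef_pos: [513.2, 33.2, 231.6]
eef_rot: [[0.837, -0.547, 0.002], [-0.547, -0.837, -0.003], [0.003, 0.001, -1.0]]
ft_force: [0.2, -0.5, -0.5]
width: 85.8
```

Emit:
apply_moves:
  deltas:
    - {"claw":-1,"dp":[0,0,0],"delta_rot":[0,0,0]}
    - {"claw":-1,"dp":[0,0,0],"delta_rot":[0,0,0]}

```text
time: 2.42
eef_pos: [510.8, 37.4, 231.1]
eef_rot: [[0.842, -0.539, -0.001], [-0.539, -0.842, 0.001], [-0.001, -0.0, -1.0]]
ft_force: [-1.0, -0.0, -0.0]
width: 85.4
```

Run:
```python
from h import *
w=vision.read_camera("wrist"); save(w,"w1.png",None,1.25)
s=bot.sense(); print(np.round(s["eef_pos"],1),np.round(s["eef_rot"],2).tolist(),np.round(s["joints"],2)); print(np.round(w["T"],2).tolist(),w["mtx"][0,0])
import pickle; pickle.dump({k:w[k] for k in("image","mtx","T")},open("w1.pkl","wb"))
```

```text
[510.   38.2 231.1] [[0.84, -0.54, -0.0], [-0.54, -0.84, 0.0], [-0.0, 0.0, -1.0]] [-0.01  0.22  1.63  0.    1.29  0.56]
[[0.84, -0.51, -0.16, 551.87], [-0.54, -0.8, -0.25, 101.97], [-0.0, 0.3, -0.95, 374.52], [0.0, 0.0, 0.0, 1.0]] 314.04725511259915
```

View pics/w1.png

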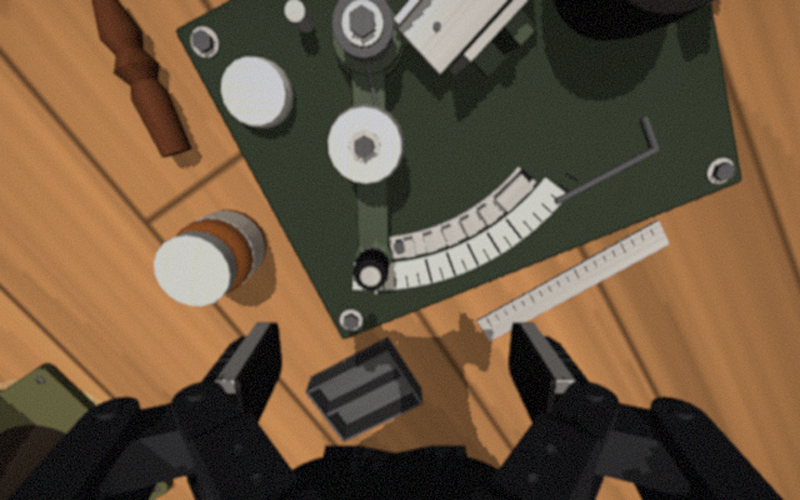

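The wrist picture shows the knob top at (370,275), the scale and teeth arc from (395,250) to (540,185), and the idler at (365,145). I'll unroll the scale and teeth into arm-angle coordinates.

Run:
```python
from h import *
import pickle; w=pickle.load(open("w1.pkl","rb")); p=(569.7,165.8,-.156)
qs=np.linspace(0.05,0.95,780)
def strip(z,r0,r1,n):
    m=np.zeros((n,len(qs),2),np.float32)
    for i,r in enumerate(np.linspace(r1,r0,n)):
        for j,q in enumerate(qs):
            a=q-2.021+p[2]; m[i,j]=proj(w,(p[0]+r*np.cos(a),p[1]+r*np.sin(a),z))
    return cv2.remap(w["image"][:,:,::-1].copy(),m,None,cv2.INTER_CUBIC)
A=strip(24,172,222,250);B=strip(38,150,195,250)
im=np.vstack([A,B])
for q in (.3,.41,.52,.63,.74):
    x=int((q-.05)/.9*779); cv2.line(im,(x,0),(x,20),(0,0,255),1); cv2.line(im,(x,240),(x,260),(0,0,255),1)
cv2.imwrite("pics/unroll.png",im)
k=at_z(w,(370/1.25,275/1.25),97); d=k[:2]-np.array(p[:2]); print("knob",k,np.hypot(*d),np.arctan2(d[1],d[0])-p[2]+2.021)
print("idler",at_z(w,(364/1.25,147/1.25),118),"pivot bolt?",at_z(w,(362/1.25,20/1.25),70))
```

```text
knob [478.39527414  22.66756508  97.        ] 169.77469449958105 0.03837897764879172
idler [528.76618658 102.72215709 118.        ] pivot bolt? [570.39901881 173.56932909  70.        ]
```

View pics/unroll.png

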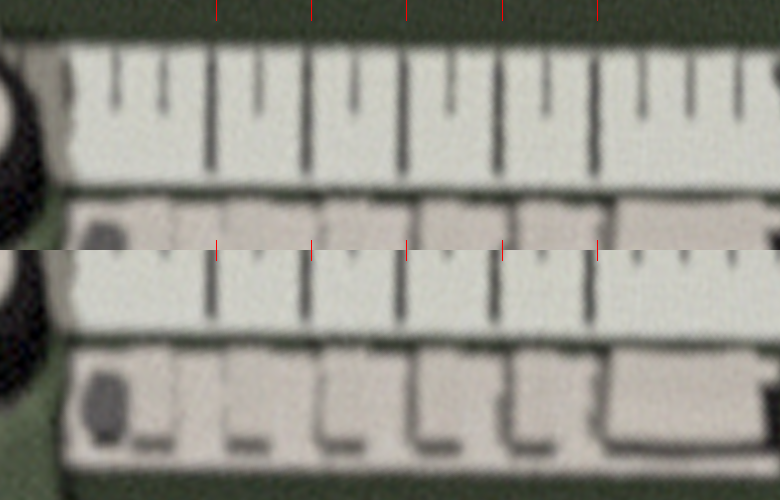

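The marks sit about 0.005 rad below the predicted ticks. The notches sit about 12 px, or 2.4 mm, before their marks, so notch 4 should be at q ≈ 0.615. The knob is at (478.5, 22.8), which agrees across three cameras. I'll grasp it now.

Emit:
apply_moves:
  deltas:
    - {"claw":-0.4,"dp":[-31.5,-15.5,-7],"delta_rot":[0,0,0]}
    - {"claw":-0.4,"dp":[0,0,-35],"delta_rot":[0,0,0]}
    - {"claw":-0.4,"dp":[0,0,-35],"delta_rot":[0,0,0]}
    - {"claw":-0.4,"dp":[0,0,-30],"delta_rot":[0,0,0]}
    - {"claw":-0.4,"dp":[0,0,0],"delta_rot":[0,0,0]}

```text
time: 2.88
eef_pos: [473.3, 24.1, 119.9]
eef_rot: [[0.844, -0.536, -0.011], [-0.536, -0.844, 0.001], [-0.01, 0.005, -1.0]]
ft_force: [-1.0, 0.8, -0.1]
width: 59.6
```

Emit:
apply_moves:
  deltas:
    - {"claw":-0.4,"dp":[0,0,-20],"delta_rot":[0,0,0]}
    - {"claw":-0.4,"dp":[0,0,-20],"delta_rot":[0,0,0]}
    - {"claw":-0.4,"dp":[0,0,-20],"delta_rot":[0,0,0]}
    - {"claw":-0.4,"dp":[0,0,0],"delta_rot":[0,0,0]}
    - {"claw":-0.4,"dp":[0,0,0],"delta_rot":[0,0,0]}

```text
time: 3.3
eef_pos: [478.7, 23.4, 64.9]
eef_rot: [[0.844, -0.537, -0.001], [-0.537, -0.844, 0.0], [-0.001, 0.0, -1.0]]
ft_force: [0.2, -0.2, -0.1]
width: 59.9
```

Run:
```python
from h import *
w=vision.read_camera("wrist"); save(w,"w2.png",None,1.0)
```

```text
(no output)
```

View pics/w2.png

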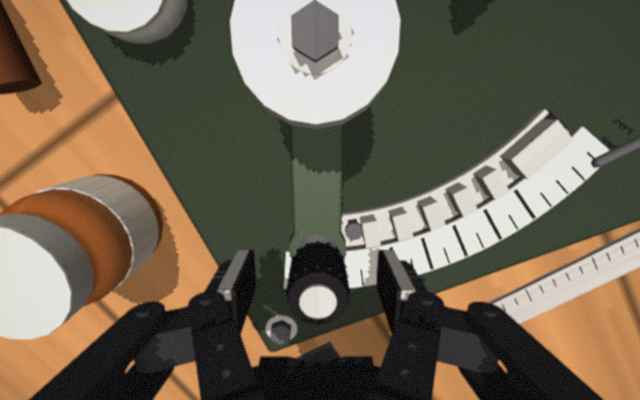

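The knob is centred at (318,295) between the pads at columns 245 and 390. The teeth are clear. Closing.

Emit:
apply_moves:
  deltas:
    - {"claw":1,"dp":[0,0,0],"delta_rot":[0,0,0]}
    - {"claw":1,"dp":[0,0,0],"delta_rot":[0,0,0]}
    - {"claw":1,"dp":[0,0,0],"delta_rot":[0,0,0]}
    - {"claw":1,"dp":[0,0,0],"delta_rot":[0,0,0]}
    - {"claw":1,"dp":[0,0,0],"delta_rot":[0,0,0]}
  grip_force: 60

```text
time: 3.77
eef_pos: [480.0, 22.6, 65.8]
eef_rot: [[0.842, -0.539, 0.002], [-0.539, -0.842, 0.0], [0.002, -0.002, -1.0]]
ft_force: [-1.0, 0.6, 8.3]
width: 24.5
```

Emit:
apply_moves:
  deltas:
    - {"claw":1,"dp":[0,0,0],"delta_rot":[0,0,0]}
    - {"claw":1,"dp":[0,0,0],"delta_rot":[0,0,0]}

```text
time: 3.93
eef_pos: [480.1, 22.6, 65.8]
eef_rot: [[0.842, -0.539, 0.002], [-0.539, -0.842, 0.0], [0.002, -0.002, -1.0]]
ft_force: [-1.2, 1.3, 7.3]
width: 24.5
```

```bash
cat > geo.py <<'E'
import numpy as np,sys
# world knob pos vs TCP for q (meas frame)
p=(569.7,165.8,-.156)
E
python3 - <<'E'
from h import *
s=bot.sense(); print(np.round(s["eef_pos"],2),np.round(s["ft_force"],1),s["width"],np.round(s["torque"],2))
d=np.array(s["eef_pos"][:2])-[569.7,165.8]; print(np.hypot(*d),np.arctan2(d[1],d[0])+.156+2.021)
E
```

```text
[480.05  22.63  65.84] [-1.2  1.3  7.3] 24.539267898796954 [0.22 0.23 0.06]
168.9195896781461 0.04677993922951873
```

Emit:
apply_moves:
  deltas:
    - {"claw":1,"dp":[0,0,4],"delta_rot":[0,0,0]}
    - {"claw":1,"dp":[0,0,4],"delta_rot":[0,0,0]}
    - {"claw":1,"dp":[0,0,4],"delta_rot":[0,0,0]}
    - {"claw":1,"dp":[0,0,2],"delta_rot":[0,0,0]}
    - {"claw":1,"dp":[0,0,0],"delta_rot":[0,0,0]}

```text
time: 4.35
eef_pos: [479.5, 22.8, 78.5]
eef_rot: [[0.842, -0.539, 0.001], [-0.539, -0.842, 0.001], [0.0, -0.001, -1.0]]
ft_force: [4.3, 3.5, -10.0]
width: 24.4
```

Emit:
apply_moves:
  deltas:
    - {"claw":1,"dp":[0,0,0],"delta_rot":[0,0,0]}
    - {"claw":1,"dp":[0,0,0],"delta_rot":[0,0,0]}

```text
time: 4.52
eef_pos: [479.5, 22.8, 78.1]
eef_rot: [[0.842, -0.539, 0.001], [-0.539, -0.842, 0.001], [0.0, -0.001, -1.0]]
ft_force: [3.7, 4.2, -8.7]
width: 24.4
```

Run:
```python
import numpy as np
P=lambda q,R=168.8: np.array([569.7+R*np.cos(q-2.177),165.8+R*np.sin(q-2.177)])
q=np.linspace(.0435,.61,21)
pts=[np.array([479.5,22.8])]+[P(x) for x in q[1:]]
print(np.round(np.diff(pts,axis=0),1).tolist(), np.degrees(q[1]-q[0]))
```

```text
[[4.2, -2.3], [4.1, -2.4], [4.2, -2.3], [4.3, -2.1], [4.3, -2.0], [4.4, -1.9], [4.4, -1.8], [4.5, -1.6], [4.5, -1.5], [4.6, -1.4], [4.6, -1.3], [4.6, -1.1], [4.7, -1.0], [4.7, -0.9], [4.7, -0.7], [4.7, -0.6], [4.8, -0.5], [4.8, -0.3], [4.8, -0.2], [4.8, -0.0]] 1.622902954708057
```

Emit:
apply_moves:
  deltas:
    - {"claw":1,"dp":[4.2,-2.3,0],"delta_rot":[0,0,1.62]}
    - {"claw":1,"dp":[4.1,-2.4,0],"delta_rot":[0,0,1.62]}
    - {"claw":1,"dp":[4.2,-2.3,0],"delta_rot":[0,0,1.62]}
    - {"claw":1,"dp":[4.3,-2.1,0],"delta_rot":[0,0,1.62]}
    - {"claw":1,"dp":[4.3,-2.0,0],"delta_rot":[0,0,1.62]}

```text
time: 4.93
eef_pos: [498.8, 12.5, 77.4]
eef_rot: [[0.91, -0.416, -0.003], [-0.416, -0.91, 0.002], [-0.004, -0.001, -1.0]]
ft_force: [0.2, 5.7, -9.5]
width: 24.2
```

Emit:
apply_moves:
  deltas:
    - {"claw":1,"dp":[4.4,-1.9,0],"delta_rot":[0,0,1.62]}
    - {"claw":1,"dp":[4.4,-1.8,0],"delta_rot":[0,0,1.62]}
    - {"claw":1,"dp":[4.5,-1.6,0],"delta_rot":[0,0,1.62]}
    - {"claw":1,"dp":[4.5,-1.5,0],"delta_rot":[0,0,1.62]}
    - {"claw":1,"dp":[4.6,-1.4,0],"delta_rot":[0,0,1.62]}

```text
time: 5.35
eef_pos: [520.0, 4.5, 77.0]
eef_rot: [[0.959, -0.284, -0.006], [-0.284, -0.959, 0.003], [-0.006, -0.001, -1.0]]
ft_force: [-0.6, 6.1, -8.9]
width: 24.5
```

Emit:
apply_moves:
  deltas:
    - {"claw":1,"dp":[0,0,0],"delta_rot":[0,0,0]}

```text
time: 5.43
eef_pos: [521.1, 4.2, 77.1]
eef_rot: [[0.959, -0.283, -0.004], [-0.283, -0.959, 0.002], [-0.005, -0.001, -1.0]]
ft_force: [1.2, 6.0, -9.4]
width: 24.3
```

```bash
cat > st.py <<'E'
from h import *
def st():
    s=bot.sense(); d=np.array(s["eef_pos"][:2])-[569.7,165.8]; a=np.arctan2(d[1],d[0]); u=d/np.hypot(*d); f=np.array(s["ft_force"])
    print("t",round(s["time"],2),np.round(s["eef_pos"],2),"R",round(np.hypot(*d),2),"q",round(a+2.177,4),"Frad",round(f[:2]@u,1),"Ftan",round(f[1]*u[0]-f[0]*u[1],1),"Fz",round(f[2],1),"yaw",round(np.degrees(np.arctan2(s["eef_rot"][1][0],s["eef_rot"][0][0])-a)-90,1),"w",round(s["width"],1))
if __name__=="__main__": st()
E
python3 st.py
```

```text
t 5.43 [521.11   4.19  77.09] R 168.76 q 0.3141 Frad -6.1 Ftan -0.5 Fz -9.4 yaw 0.3 w 24.3
```

Emit:
apply_moves:
  deltas:
    - {"claw":1,"dp":[0,0,1],"delta_rot":[0,0,0]}
    - {"claw":1,"dp":[0,0,0],"delta_rot":[0,0,0]}

```text
time: 5.6
eef_pos: [521.0, 4.2, 78.3]
eef_rot: [[0.959, -0.284, -0.004], [-0.284, -0.959, 0.002], [-0.004, -0.001, -1.0]]
ft_force: [1.3, 5.4, -10.6]
width: 24.4
```

Run:
```python
from h import *; import st; st.st()
print(np.round(bot.sense()["torque"],2))
w=vision.read_camera("wrist"); save(w,"w3.png",(180,80,580,380),2)
```

```text
t 5.6 [520.98   4.24  78.27] R 168.75 q 0.3133 Frad -5.5 Ftan -0.3 Fz -10.6 yaw 0.3 w 24.4
[ 0.81 -0.43 -0.54]
```

View pics/w3.png

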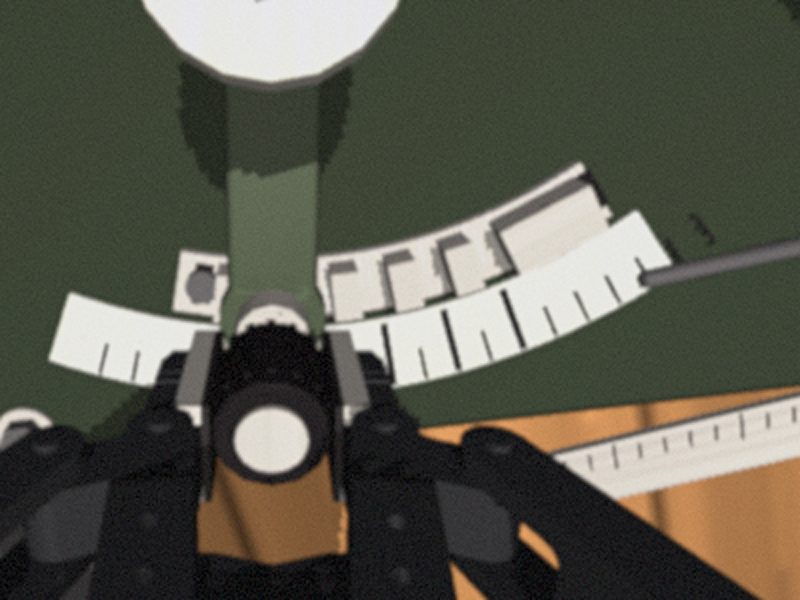

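The arm follows the knob, the plunger is lifted (barrel visible under the knob), and no teeth are touched. I'll continue the swing.

Emit:
apply_moves:
  deltas:
    - {"claw":1,"dp":[4.6,-1.3,0],"delta_rot":[0,0,1.62]}
    - {"claw":1,"dp":[4.6,-1.1,0],"delta_rot":[0,0,1.62]}
    - {"claw":1,"dp":[4.7,-1.0,0.2],"delta_rot":[0,0,1.62]}
    - {"claw":1,"dp":[4.7,-0.9,0],"delta_rot":[0,0,1.62]}
    - {"claw":1,"dp":[4.7,-0.7,0.2],"delta_rot":[0,0,1.62]}

```text
time: 6.07
eef_pos: [542.1, -0.5, 77.9]
eef_rot: [[0.989, -0.146, -0.008], [-0.146, -0.989, 0.003], [-0.008, -0.002, -1.0]]
ft_force: [-3.1, 5.7, -9.8]
width: 24.7
```

Emit:
apply_moves:
  deltas:
    - {"claw":1,"dp":[4.7,-0.6,0],"delta_rot":[0,0,1.62]}
    - {"claw":1,"dp":[4.8,-0.5,0.2],"delta_rot":[0,0,1.62]}
    - {"claw":1,"dp":[4.8,-0.3,0],"delta_rot":[0,0,1.62]}
    - {"claw":1,"dp":[4.8,-0.2,0.2],"delta_rot":[0,0,1.62]}
    - {"claw":1,"dp":[4.0,0,0],"delta_rot":[0,0,1.4]}

```text
time: 6.48
eef_pos: [564.5, -2.5, 77.9]
eef_rot: [[1.0, -0.01, -0.01], [-0.01, -1.0, 0.002], [-0.01, -0.002, -1.0]]
ft_force: [-4.1, 4.0, -10.6]
width: 24.7
```

Emit:
apply_moves:
  deltas:
    - {"claw":1,"dp":[0,0,0],"delta_rot":[0,0,0]}
    - {"claw":1,"dp":[0,0,0],"delta_rot":[0,0,0]}

```text
time: 6.65
eef_pos: [565.4, -2.6, 78.3]
eef_rot: [[1.0, -0.01, -0.007], [-0.01, -1.0, 0.002], [-0.008, -0.002, -1.0]]
ft_force: [-2.8, 5.2, -10.9]
width: 24.3
```

Run:
```python
from h import *; import st; st.st()
print(np.round(bot.sense()["torque"],2))
w=vision.read_camera("wrist"); save(w,"w4.png",(200,80,500,305),2.66)
t=vision.read_camera("top")
```

```text
t 6.65 [565.44  -2.6   78.26] R 168.46 q 0.5809 Frad -5.1 Ftan -2.9 Fz -10.9 yaw 0.9 w 24.3
[ 0.61  0.01 -0.9 ]
```

View pics/w4.png

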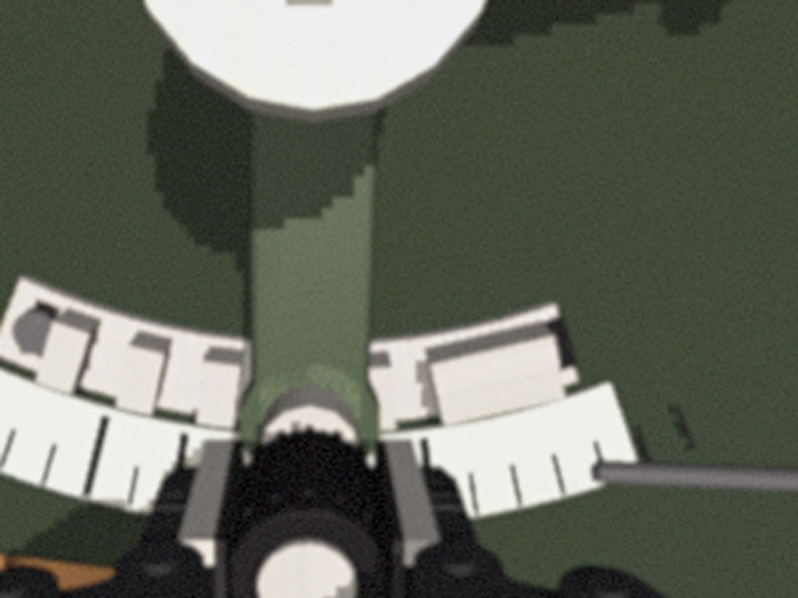

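The arm's bar spans columns 249 to 371. Teeth 1 to 3 are to its left and the end block's top-left edge starts at (430,360). I'll compute the arm angle against the teeth in this one image.

Run:
```python
from h import *
w=vision.read_camera("wrist")
def pol(x,y,z):
    P=at_z(w,(200+x/2.66,80+y/2.66),z); d=P[:2]-[569.7,165.8]; return round(np.hypot(*d),1),round(float(np.arctan2(d[1],d[0])+2.177),4)
print("bar",[(pol(a,y,52),pol(b,y,52)) for a,b,y in ((251,384,120),(249.5,376,200),(248,371,290))])
print("marks",[pol(98.5,457,24),pol(184,435,24),pol(425,440,24)],"want .30 .41 .74")
print("blockL",pol(430,362,38),pol(440,423,38)," tooth3 R",pol(245,365,38),pol(238,424,38)," t2R",pol(168,355,38),pol(155,410,38)," t1R",pol(96,330,38),pol(78,390,38))
print("knob top",pol(307,580,110))
```

```text
bar [((np.float64(104.2), 0.455), (np.float64(103.8), 0.709)), ((np.float64(120.1), 0.4684), (np.float64(119.5), 0.6841)), ((np.float64(139.0), 0.4807), (np.float64(138.4), 0.6678))]
marks [(np.float64(199.9), 0.2992), (np.float64(188.2), 0.4049), (np.float64(187.9), 0.7393)] want .30 .41 .74
blockL (np.float64(161.2), 0.7524) (np.float64(177.1), 0.7558)  tooth3 R (np.float64(161.2), 0.4827) (np.float64(176.4), 0.481)  t2R (np.float64(161.8), 0.3704) (np.float64(176.3), 0.367)  t1R (np.float64(160.5), 0.2619) (np.float64(176.4), 0.2608)
knob top (np.float64(169.0), 0.5779)
```

Emit:
apply_moves:
  deltas:
    - {"claw":1,"dp":[3.3,0,0],"delta_rot":[0,0,1.1]}
    - {"claw":1,"dp":[3.3,0,0],"delta_rot":[0,0,1.1]}
    - {"claw":1,"dp":[0,0,0],"delta_rot":[0,0,0]}
    - {"claw":1,"dp":[0,0,0],"delta_rot":[0,0,0]}

```text
time: 7.13
eef_pos: [571.8, -2.6, 78.3]
eef_rot: [[1.0, 0.028, -0.008], [0.028, -1.0, 0.002], [-0.008, -0.002, -1.0]]
ft_force: [-3.1, 4.3, -10.5]
width: 24.4
```

```bash
python3 st.py
```

```text
t 7.13 [571.8   -2.58  78.33] R 168.4 q 0.6187 Frad -4.3 Ftan -3.1 Fz -10.5 yaw 0.9 w 24.4
```

Emit:
apply_moves:
  deltas:
    - {"claw":1,"dp":[0,0,-1.5],"delta_rot":[0,0,0]}
    - {"claw":1,"dp":[0,0,-1],"delta_rot":[0,0,0]}
    - {"claw":1,"dp":[0,0,0],"delta_rot":[0,0,0]}

```text
time: 7.38
eef_pos: [571.8, -2.6, 75.9]
eef_rot: [[1.0, 0.028, -0.007], [0.028, -1.0, 0.002], [-0.007, -0.002, -1.0]]
ft_force: [-2.7, 3.4, -9.2]
width: 24.2
```

Emit:
apply_moves:
  deltas:
    - {"claw":1,"dp":[0,0,-0.8],"delta_rot":[0,0,0]}
    - {"claw":1,"dp":[0,0,0],"delta_rot":[0,0,0]}

```text
time: 7.55
eef_pos: [571.8, -2.6, 75.2]
eef_rot: [[1.0, 0.028, -0.007], [0.028, -1.0, 0.002], [-0.007, -0.002, -1.0]]
ft_force: [-4.2, 4.5, -8.8]
width: 25.0
```

Emit:
apply_moves:
  deltas:
    - {"claw":1,"dp":[0,0,-0.8],"delta_rot":[0,0,0]}
    - {"claw":1,"dp":[0,0,0],"delta_rot":[0,0,0]}

```text
time: 7.72
eef_pos: [571.8, -2.6, 74.4]
eef_rot: [[1.0, 0.028, -0.007], [0.028, -1.0, 0.002], [-0.007, -0.002, -1.0]]
ft_force: [-3.4, 3.9, -9.2]
width: 24.3
```

Emit:
apply_moves:
  deltas:
    - {"claw":1,"dp":[0,0,-0.8],"delta_rot":[0,0,0]}
    - {"claw":1,"dp":[0,0,0],"delta_rot":[0,0,0]}

```text
time: 7.88
eef_pos: [571.8, -2.6, 73.7]
eef_rot: [[1.0, 0.028, -0.007], [0.028, -1.0, 0.002], [-0.007, -0.002, -1.0]]
ft_force: [-3.6, 4.0, -8.7]
width: 24.3
```

Emit:
apply_moves:
  deltas:
    - {"claw":1,"dp":[0,0,-0.8],"delta_rot":[0,0,0]}
    - {"claw":1,"dp":[0,0,0],"delta_rot":[0,0,0]}

```text
time: 8.05
eef_pos: [571.8, -2.6, 72.9]
eef_rot: [[1.0, 0.028, -0.007], [0.028, -1.0, 0.002], [-0.007, -0.002, -1.0]]
ft_force: [-2.6, 4.6, -9.6]
width: 24.4
```

Emit:
apply_moves:
  deltas:
    - {"claw":1,"dp":[0,0,-0.8],"delta_rot":[0,0,0]}
    - {"claw":1,"dp":[0,0,0],"delta_rot":[0,0,0]}

```text
time: 8.22
eef_pos: [571.8, -2.6, 72.2]
eef_rot: [[1.0, 0.028, -0.007], [0.028, -1.0, 0.002], [-0.007, -0.002, -1.0]]
ft_force: [-4.9, 3.8, -8.3]
width: 24.4
```

```bash
python3 st.py
```

```text
t 8.22 [571.84  -2.62  72.18] R 168.43 q 0.6189 Frad -3.9 Ftan -4.8 Fz -8.3 yaw 0.9 w 24.4
```

No contact at about 6 mm of lift, below the tooth tops, so the pin is entering the notch.

Emit:
apply_moves:
  deltas:
    - {"claw":1,"dp":[0,0,-0.8],"delta_rot":[0,0,0]}
    - {"claw":1,"dp":[0,0,-0.8],"delta_rot":[0,0,0]}
    - {"claw":1,"dp":[0,0,0],"delta_rot":[0,0,0]}

```text
time: 8.47
eef_pos: [571.8, -2.6, 70.6]
eef_rot: [[1.0, 0.028, -0.007], [0.028, -1.0, 0.002], [-0.007, -0.002, -1.0]]
ft_force: [-4.0, 4.4, -8.2]
width: 24.4
```

Emit:
apply_moves:
  deltas:
    - {"claw":1,"dp":[0,0,-0.8],"delta_rot":[0,0,0]}
    - {"claw":1,"dp":[0,0,-0.8],"delta_rot":[0,0,0]}
    - {"claw":1,"dp":[0,0,0],"delta_rot":[0,0,0]}

```text
time: 8.72
eef_pos: [571.8, -2.6, 69.1]
eef_rot: [[1.0, 0.028, -0.007], [0.028, -1.0, 0.002], [-0.007, -0.002, -1.0]]
ft_force: [-3.1, 4.3, -7.2]
width: 24.7
```

Emit:
apply_moves:
  deltas:
    - {"claw":1,"dp":[0,0,-0.8],"delta_rot":[0,0,0]}
    - {"claw":1,"dp":[0,0,-0.8],"delta_rot":[0,0,0]}
    - {"claw":1,"dp":[0,0,0],"delta_rot":[0,0,0]}

```text
time: 8.97
eef_pos: [571.9, -2.6, 67.6]
eef_rot: [[1.0, 0.028, -0.007], [0.028, -1.0, 0.002], [-0.007, -0.002, -1.0]]
ft_force: [-3.6, 4.4, -6.0]
width: 24.6
```

```bash
python3 st.py
```

```text
t 8.97 [571.85  -2.61  67.57] R 168.43 q 0.619 Frad -4.4 Ftan -3.5 Fz -6.0 yaw 0.9 w 24.6
```

Emit:
apply_moves:
  deltas:
    - {"claw":1,"dp":[0,0,-0.8],"delta_rot":[0,0,0]}
    - {"claw":1,"dp":[0,0,0],"delta_rot":[0,0,0]}

```text
time: 9.13
eef_pos: [571.9, -2.6, 66.9]
eef_rot: [[1.0, 0.028, -0.007], [0.028, -1.0, 0.002], [-0.007, -0.002, -1.0]]
ft_force: [-4.0, 3.4, -5.3]
width: 24.4
```

Emit:
apply_moves:
  deltas:
    - {"claw":1,"dp":[0,0,-0.8],"delta_rot":[0,0,0]}
    - {"claw":1,"dp":[0,0,0],"delta_rot":[0,0,0]}

```text
time: 9.3
eef_pos: [571.8, -2.6, 66.1]
eef_rot: [[1.0, 0.028, -0.007], [0.028, -1.0, 0.002], [-0.007, -0.002, -1.0]]
ft_force: [-5.0, 5.1, -5.7]
width: 24.4
```

Emit:
apply_moves:
  deltas:
    - {"claw":1,"dp":[0,0,-0.8],"delta_rot":[0,0,0]}
    - {"claw":1,"dp":[0,0,0],"delta_rot":[0,0,0]}

```text
time: 9.47
eef_pos: [572.1, -2.6, 66.0]
eef_rot: [[1.0, 0.028, -0.006], [0.028, -1.0, 0.002], [-0.006, -0.002, -1.0]]
ft_force: [-4.7, 3.5, -1.9]
width: 24.3
```

```bash
python3 st.py
```

```text
t 9.47 [572.12  -2.61  65.96] R 168.43 q 0.6206 Frad -3.6 Ftan -4.6 Fz -1.9 yaw 0.8 w 24.3
```

The plunger bottomed at z 66.0, the same as its home reading, and Fz jumped. Now I'll ease the arm back slowly, position and yaw together.

Emit:
apply_moves:
  deltas:
    - {"claw":1,"dp":[0,0,-0.4],"delta_rot":[0,0,0]}
    - {"claw":1,"dp":[-0.3,0,0],"delta_rot":[0,0,-0.1]}
    - {"claw":1,"dp":[-0.3,0,0],"delta_rot":[0,0,-0.1]}
    - {"claw":1,"dp":[-0.3,0,0],"delta_rot":[0,0,-0.1]}
    - {"claw":1,"dp":[0,0,0],"delta_rot":[0,0,0]}

```text
time: 9.88
eef_pos: [572.0, -2.6, 65.9]
eef_rot: [[1.0, 0.024, -0.005], [0.024, -1.0, 0.002], [-0.005, -0.002, -1.0]]
ft_force: [-3.9, 4.3, -1.3]
width: 24.3
```

```bash
python3 st.py; python3 -c "
from h import *;print(np.round(bot.sense()['torque'],2))"
```

```text
t 9.88 [571.97  -2.61  65.95] R 168.42 q 0.6197 Frad -4.4 Ftan -3.9 Fz -1.3 yaw 0.6 w 24.3
[ 0.67  0.34 -0.86]
```

Emit:
apply_moves:
  deltas:
    - {"claw":1,"dp":[-0.3,0,0],"delta_rot":[0,0,-0.1]}
    - {"claw":1,"dp":[-0.3,0,0],"delta_rot":[0,0,-0.1]}
    - {"claw":1,"dp":[-0.3,0,0],"delta_rot":[0,0,-0.1]}
    - {"claw":1,"dp":[0,0,0],"delta_rot":[0,0,0]}

```text
time: 10.22
eef_pos: [571.1, -2.6, 65.9]
eef_rot: [[1.0, 0.018, -0.005], [0.018, -1.0, 0.002], [-0.005, -0.002, -1.0]]
ft_force: [-4.3, 4.8, -1.1]
width: 24.4
```

```bash
python3 st.py; python3 -c "
from h import *;print(np.round(bot.sense()['torque'],2))"
```

```text
t 10.22 [571.12  -2.63  65.95] R 168.44 q 0.6146 Frad -4.9 Ftan -4.2 Fz -1.1 yaw 0.6 w 24.4
[ 0.68  0.31 -0.81]
```

Emit:
apply_moves:
  deltas:
    - {"claw":1,"dp":[-0.3,0,0],"delta_rot":[0,0,-0.15]}
    - {"claw":1,"dp":[-0.3,0,0],"delta_rot":[0,0,-0.15]}
    - {"claw":1,"dp":[-0.3,0,0],"delta_rot":[0,0,-0.15]}
    - {"claw":1,"dp":[0,0,0],"delta_rot":[0,0,0]}

```text
time: 10.55
eef_pos: [570.7, -2.6, 66.0]
eef_rot: [[1.0, 0.011, -0.004], [0.011, -1.0, 0.001], [-0.004, -0.001, -1.0]]
ft_force: [-2.6, 4.5, -2.6]
width: 24.4
```

```bash
python3 st.py; python3 -c "
from h import *;print(np.round(bot.sense()['torque'],2))"
```

```text
t 10.55 [570.72  -2.63  65.95] R 168.43 q 0.6123 Frad -4.5 Ftan -2.6 Fz -2.6 yaw 0.3 w 24.4
[ 0.68  0.21 -0.59]
```

Emit:
apply_moves:
  deltas:
    - {"claw":1,"dp":[-0.3,0,0],"delta_rot":[0,0,-0.15]}
    - {"claw":1,"dp":[-0.3,0,0],"delta_rot":[0,0,-0.15]}
    - {"claw":1,"dp":[-0.3,0,0],"delta_rot":[0,0,-0.15]}
    - {"claw":1,"dp":[0,0,0],"delta_rot":[0,0,0]}

```text
time: 10.88
eef_pos: [570.7, -2.6, 66.0]
eef_rot: [[1.0, 0.004, -0.002], [0.004, -1.0, 0.001], [-0.002, -0.001, -1.0]]
ft_force: [-0.3, 5.2, -3.1]
width: 24.7
```

```bash
python3 st.py; python3 -c "
from h import *;print(np.round(bot.sense()['torque'],2))"
```

```text
t 10.88 [570.67  -2.64  65.96] R 168.44 q 0.6119 Frad -5.2 Ftan -0.3 Fz -3.1 yaw -0.1 w 24.7
[ 0.8   0.07 -0.32]
```

The arm stopped at 0.612 while the load dropped, so the pin bears on the tooth. I'll unload the rest, then open.

Emit:
apply_moves:
  deltas:
    - {"claw":1,"dp":[-0.2,0.3,0],"delta_rot":[0,0,-0.2]}
    - {"claw":1,"dp":[-0.2,0.3,0],"delta_rot":[0,0,-0.2]}
    - {"claw":1,"dp":[0,0,0],"delta_rot":[0,0,-0.15]}
    - {"claw":1,"dp":[0,0,0],"delta_rot":[0,0,0]}

```text
time: 11.22
eef_pos: [570.7, -2.7, 66.0]
eef_rot: [[1.0, -0.005, -0.002], [-0.005, -1.0, 0.0], [-0.002, -0.0, -1.0]]
ft_force: [-2.5, 4.2, -1.7]
width: 24.7
```

Run:
```python
from h import *; import st; st.st(); print(np.round(bot.sense()['torque'],2))
w=vision.read_camera("wrist"); save(w,"w5.png",(200,80,500,305),2.66)
```

```text
t 11.22 [570.7   -2.65  65.95] R 168.46 q 0.6121 Frad -4.2 Ftan -2.5 Fz -1.7 yaw -0.6 w 24.7
[ 0.71  0.3  -0.04]
```

View pics/w5.png

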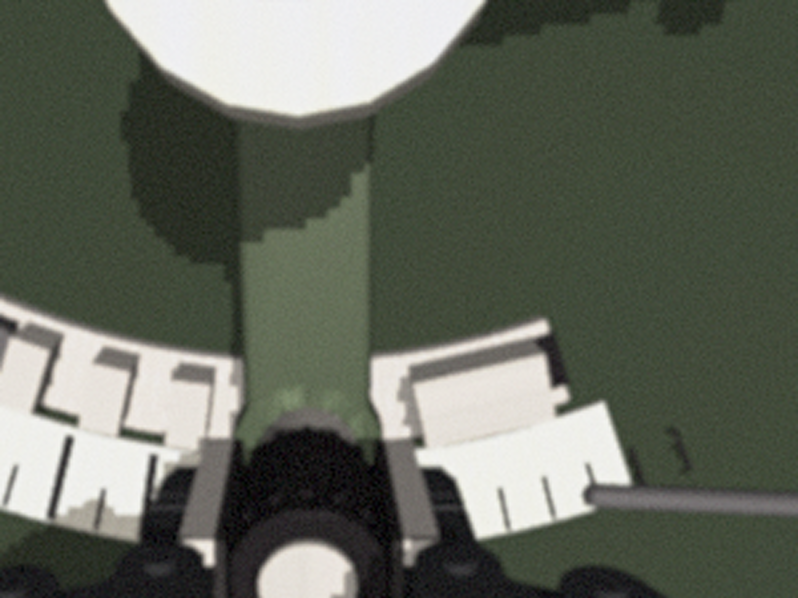

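The knob is fully down on its barrel, with three teeth visible left of the arm, so this is notch 4. I'll unload slightly more and release.

Emit:
apply_moves:
  deltas:
    - {"claw":1,"dp":[-0.3,0,0],"delta_rot":[0,0,0]}
    - {"claw":1,"dp":[-0.3,0,0],"delta_rot":[0,0,0]}
    - {"claw":1,"dp":[0,0,0],"delta_rot":[0,0,0]}
  grip_force: 20

```text
time: 11.52
eef_pos: [570.7, -2.6, 66.0]
eef_rot: [[1.0, -0.005, -0.001], [-0.005, -1.0, 0.0], [-0.001, -0.0, -1.0]]
ft_force: [-1.9, 5.4, -2.5]
width: 24.4
```

```bash
python3 st.py; python3 -c "
from h import *;print(np.round(bot.sense()['torque'],2))"
```

```text
t 11.52 [570.68  -2.65  65.96] R 168.45 q 0.612 Frad -5.4 Ftan -1.9 Fz -2.5 yaw -0.6 w 24.4
[ 0.81  0.35 -0.04]
```

Emit:
apply_moves:
  deltas:
    - {"claw":0.3,"dp":[0,0,0],"delta_rot":[0,0,0]}
    - {"claw":0.0,"dp":[0,0,0],"delta_rot":[0,0,0]}
    - {"claw":-0.4,"dp":[0,0,0],"delta_rot":[0,0,0]}
    - {"claw":-0.4,"dp":[0,0,0],"delta_rot":[0,0,0]}
    - {"claw":-0.4,"dp":[0,0,0],"delta_rot":[0,0,0]}

```text
time: 11.93
eef_pos: [571.9, -3.3, 66.5]
eef_rot: [[1.0, -0.005, 0.002], [-0.005, -1.0, -0.001], [0.002, 0.001, -1.0]]
ft_force: [0.3, -0.1, 0.6]
width: 60.1
```

Run:
```python
from h import *; import st; st.st()
w=vision.read_camera("wrist"); save(w,"w6.png",(200,80,500,305),2.66)
```

```text
t 11.93 [571.88  -3.3   66.46] R 169.12 q 0.6191 Frad 0.1 Ftan 0.3 Fz 0.6 yaw -1.0 w 60.1
```

View pics/w6.png

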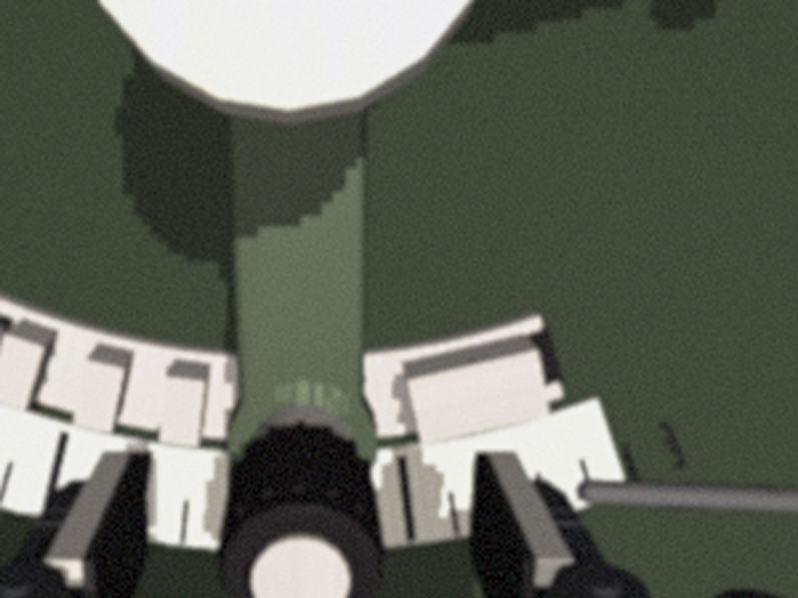

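The fingers are clear of the knob and the arm stays in notch 4, with the bar-to-teeth picture unchanged. I'll retract straight up.

Emit:
apply_moves:
  deltas:
    - {"claw":-0.4,"dp":[0,0,15],"delta_rot":[0,0,0]}
    - {"claw":-0.4,"dp":[0,0,30],"delta_rot":[0,0,0]}
    - {"claw":-0.4,"dp":[0,0,35],"delta_rot":[0,0,0]}
    - {"claw":-0.4,"dp":[0,0,35],"delta_rot":[0,0,0]}
    - {"claw":-0.4,"dp":[0,0,35],"delta_rot":[0,0,0]}

```text
time: 12.4
eef_pos: [570.7, -3.0, 217.5]
eef_rot: [[1.0, -0.005, -0.0], [-0.005, -1.0, -0.0], [-0.0, 0.0, -1.0]]
ft_force: [0.8, -0.3, -0.3]
width: 59.7
```

Emit:
apply_moves:
  deltas:
    - {"claw":-0.4,"dp":[-20,0,20],"delta_rot":[0,0,0]}
    - {"claw":-0.4,"dp":[0,0,0],"delta_rot":[0,0,0]}
    - {"claw":-0.4,"dp":[0,0,0],"delta_rot":[0,0,0]}

```text
time: 12.65
eef_pos: [551.3, -3.0, 237.7]
eef_rot: [[1.0, -0.005, 0.004], [-0.005, -1.0, -0.001], [0.004, 0.0, -1.0]]
ft_force: [-0.1, 0.0, -0.1]
width: 59.9
```

Run:
```python
from h import *; import st; st.st()
w=vision.read_camera("wrist"); save(w,"w7.png",(180,60,520,300),2.3)
m=vision.spot_in(w,"knob"); print(m[:1])
for k in m[:1]:
    d=at_z(w,k["pixel"],85)[:2]-[569.7,165.8]; print(np.hypot(*d),np.arctan2(d[1],d[0])+2.177)
```

```text
t 12.65 [551.33  -2.96 237.67] R 169.75 q 0.4978 Frad -0.0 Ftan -0.1 Fz -0.1 yaw 5.9 w 59.9
[{'pixel': [117.5, 73.2], 'p': 0.71}]
202.74159366667848 -0.6272272456889585
```

View pics/w7.png

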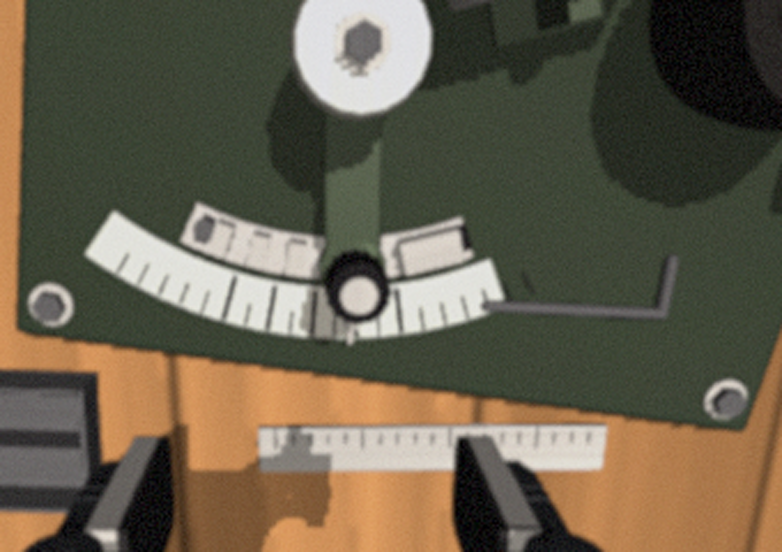

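The pointer at (350,338) sits by the fourth long mark. Long marks 1 to 3 show at columns 230, 272 and 313, and the fifth at 398. Three teeth are on the left, the hex key is undisturbed, and the network's "knob" hit was something else. Handing in.

```bash
python3 -c "
from station import bot; print(bot.close_job())"
```

```text
the job is handed in; nothing more can be done
None
```

The latch pin is fully down in the notch by the fourth long mark, and the arm is held there by the tooth. The job was handed in at 12.65 s.

- **What I did:** I gripped the knob, lifted the plunger about 12 mm and swung the arm to about 0.62 rad. I lowered the pin in steps of 1.5 mm or less; it met no tooth on the way down. I then eased the arm back in 0.3 mm steps until the pin bore on the tooth, unloaded the grip, opened and retracted straight up.
- **Pin seated:** the tool height was 66.0 mm, against 65.8 mm measured with the plunger home.
- **Arm bearing on the tooth:** it stopped at 0.612 rad by my tool measurement and did not visibly move when I let go.
- **Last picture:** the pointer stands at the fourth long mark, about 2.5 mm short because of the notch offset. The hex key and the other things in view look undisturbed.
- **Checks that disagreed:**
  - The network's last "knob" detection was clearly a false hit, so I ignored it.
  - At release the tool moved about 1 mm, from a small load still in the grip.
  - The tangential wrist force read lower than the spring should give, because part of the load went through the gripper's turning moment.

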